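# Roll down the seal strips and stack and cover the sample boxes

## Robot

A 6-joint arm with a two-finger parallel gripper is mounted at the origin on a cart in front of the work surface, level with it; the furniture and walls round the work are solid. World frame = base frame: x ahead of the robot, y to its left, z up, the work surface at z = 0. Lengths are in m, angles in rad, forces in N, time in s.
With the tool pointing down it reaches from about 0.35 to 0.775 m from the base axis. Payload 5.5 kg.
Tool frame: the origin (TCP) lies midway between the tips of the shut fingers; the grasp point (between the pads) lies env.grasp_offset behind it (env.grasp_offset is the distance from the TCP to the grasp point, in m); z points along the fingers, y is the line along which they close (so a half turn about z gives the same grasp; the last joint's range is limited). The gripper opens to 85 mm and grips with 20 to 120 N. Pads are 22 mm wide; open, the fingers measure 114 mm over their backs; the gripper's body (76 mm by 85 mm) begins 54 mm behind the grasp point. The pads swing forward as they close: fully open they stand 13 mm farther back than shut.
Start: joints at [-1.454, 0.313, 0.046, 1.304, 0, 1.431], TCP at [0.146, -0.556, 0.195] pointing down, gripper open.
Joint ranges: [-2.76, 2.76], [-0.86, 1.69], [-1.03, 1.26], [-2.2, 2.34], [-1.47, 1.5], [-3.14, 3.14]. Speed limits (rad/s): [2.57, 2.57, 3.14, 3.14, 3.14, 3.14].

## Interface

Orientations are given as a unit quaternion [w, x, y, z].
In Python, from workcell import monitor, viewer, order, env gives the robot as it stands.
- The arm moves only by the tool carry_out, never from a script. Its argument "plan" is a list that holds one entry, the list of rows, each a list of 7 numbers: the turn, a rotation vector about the world's x, y, z in rad, then the shift along the world's x, y, z in mm, then the finger opening in mm, from 0 to 85.4. A call has 1 to 20 rows; each row is the pose to reach, as a shift and turn from the pose commanded when the call began; what a row does not reach only later rows make up. A row lasts 1/10 s, in which the tool goes at most 50 mm and 8.59 degrees, less where a joint would pass 70% of its speed; a pose out of reach is approached as far as the arm can. A call with a gripper value outside its range is refused whole. The fingers move at their own pace and stop on an object; "squeeze" is the grip in N (left out, the last holds). Time passes only in rows, so rows that repeat a pose let the fingers close. It gives the time, the measured TCP pose, the force, the opening and the grip force at its end, in the units of the state.
- monitor.get_state(): the state, without advancing time (a new reading comes with each control period).
- viewer.read_camera(name): name is "scene" or "top" or "wrist"; returns the picture (400x640x3 uint8, red, green, blue); there is no depth.
- viewer.calibration(name): a dict with "K" (3x3 intrinsics, pixels), "eye" and "rotation" of the camera in the world. Camera axes: x right, y down, z forward; pixel columns grow to the right and rows downward; lengths in m; the calibration is good to about 2 mm. A picture is of the moment at which its call begins: read the wrist's pose just before it. calibration takes no time and is no camera call; for the wrist camera it gives the pose at the moment of the call.
- order.hand_in(): hands the job in; it is judged then, once.
The state is a dict: "clock": time; "joint_pos": joint angles; "qvel": joint speeds; "tau": joint torques, N m; "tcp_pos": TCP position; "orientation": TCP orientation; "wrist_force": force on the tool from outside, world axes, zero at the start; "ft_torque": the same for the moment, N m; "finger_gap": finger opening in m; "grip_force": force on a finger pad.
Only numpy, scipy, OpenCV 4.12 (cv2) and the standard library are available. Lean on these libraries where they do the work, as an engineer would, in place of code of your own. Each camera call takes 0.05 s, during which the arm holds its last target. There are 200 camera calls.

## Task

Take the hand roller from its stand and roll it firmly along the black seal strip on the lid of every sample box on the bench, until each strip lies flush along its whole length; do not press them down with the fingers. Once all of them are flat, hang the roller back upright in its stand and stack all the boxes on the grey base, in any order, each one locked fully down over the lugs below it, and close the stack with the loose grey cover, locked over the topmost lugs. Do not disturb the small brown and white jar or the small cream bottle behind the work.

Things in the scene. Friction and masses are not known exactly. Their poses are not given: they have to be found in the camera images.
- blue_center (a point): Centre of the blue box with flat white lid: 100 x 56 x 50 mm (x, y, z), 0.55 kg; may be absent. Two tapered lugs on the lid at x = +-30, y = 0 mm, 8 mm high, 18 mm wide at the foot, 12 at the top. Recesses below them in the underside, 21 mm square, 10 mm deep: boxes interlock either way round, 50 mm apart in height. Black seal strip in the lid along the +y edge. Grip across the 56 mm width.
- blue_trim: Seal strip of the blue box: three pieces in a row in a groove of the lid, 13 mm wide, 81 mm long along x. Origin: middle of its upper face when home, which is then level with the lid (19.5 mm in +y and 25 mm up from the box centre); axes as the box. May be absent.
- blue_s1 (a joint): How far piece 1 of the blue box's strip stands up out of the groove, in m: 0 fully home (may read 1 mm below 0 after hard pressing), at most 0.006. The piece is 26.5 mm long, its centre at x = -27.3 mm, y = +19.5 mm of the box. It moves straight up and down, needs about 5 N to move and stays where it is left.
- blue_s2 (a joint): How far piece 2 of the blue box's strip stands up out of the groove, in m: 0 fully home (may read 1 mm below 0 after hard pressing), at most 0.006. The piece is 26.5 mm long, its centre at x = 0.0 mm, y = +19.5 mm of the box. It moves straight up and down, needs about 5 N to move and stays where it is left.
- blue_s3 (a joint): How far piece 3 of the blue box's strip stands up out of the groove, in m: 0 fully home (may read 1 mm below 0 after hard pressing), at most 0.006. The piece is 26.5 mm long, its centre at x = 27.3 mm, y = +19.5 mm of the box. It moves straight up and down, needs about 5 N to move and stays where it is left.
- green_center (a point): Centre of the green box with flat white lid: 100 x 56 x 50 mm (x, y, z), 0.55 kg; may be absent. Two tapered lugs on the lid at x = +-30, y = 0 mm, 8 mm high, 18 mm wide at the foot, 12 at the top. Recesses below them in the underside, 21 mm square, 10 mm deep: boxes interlock either way round, 50 mm apart in height. Black seal strip in the lid along the +y edge. Grip across the 56 mm width.
- green_trim: Seal strip of the green box: three pieces in a row in a groove of the lid, 13 mm wide, 81 mm long along x. Origin: middle of its upper face when home, which is then level with the lid (19.5 mm in +y and 25 mm up from the box centre); axes as the box. May be absent.
- green_s1 (a joint): How far piece 1 of the green box's strip stands up out of the groove, in m: 0 fully home (may read 1 mm below 0 after hard pressing), at most 0.006. The piece is 26.5 mm long, its centre at x = -27.3 mm, y = +19.5 mm of the box. It moves straight up and down, needs about 5 N to move and stays where it is left.
- green_s2 (a joint): How far piece 2 of the green box's strip stands up out of the groove, in m: 0 fully home (may read 1 mm below 0 after hard pressing), at most 0.006. The piece is 26.5 mm long, its centre at x = 0.0 mm, y = +19.5 mm of the box. It moves straight up and down, needs about 5 N to move and stays where it is left.
- green_s3 (a joint): How far piece 3 of the green box's strip stands up out of the groove, in m: 0 fully home (may read 1 mm below 0 after hard pressing), at most 0.006. The piece is 26.5 mm long, its centre at x = 27.3 mm, y = +19.5 mm of the box. It moves straight up and down, needs about 5 N to move and stays where it is left.
- yellow_center (a point): Centre of the yellow box with flat white lid: 100 x 56 x 50 mm (x, y, z), 0.55 kg; may be absent. Two tapered lugs on the lid at x = +-30, y = 0 mm, 8 mm high, 18 mm wide at the foot, 12 at the top. Recesses below them in the underside, 21 mm square, 10 mm deep: boxes interlock either way round, 50 mm apart in height. Black seal strip in the lid along the +y edge. Grip across the 56 mm width.
- yellow_trim: Seal strip of the yellow box: three pieces in a row in a groove of the lid, 13 mm wide, 81 mm long along x. Origin: middle of its upper face when home, which is then level with the lid (19.5 mm in +y and 25 mm up from the box centre); axes as the box. May be absent.
- yellow_s1 (a joint): How far piece 1 of the yellow box's strip stands up out of the groove, in m: 0 fully home (may read 1 mm below 0 after hard pressing), at most 0.006. The piece is 26.5 mm long, its centre at x = -27.3 mm, y = +19.5 mm of the box. It moves straight up and down, needs about 5 N to move and stays where it is left.
- yellow_s2 (a joint): How far piece 2 of the yellow box's strip stands up out of the groove, in m: 0 fully home (may read 1 mm below 0 after hard pressing), at most 0.006. The piece is 26.5 mm long, its centre at x = 0.0 mm, y = +19.5 mm of the box. It moves straight up and down, needs about 5 N to move and stays where it is left.
- yellow_s3 (a joint): How far piece 3 of the yellow box's strip stands up out of the groove, in m: 0 fully home (may read 1 mm below 0 after hard pressing), at most 0.006. The piece is 26.5 mm long, its centre at x = 27.3 mm, y = +19.5 mm of the box. It moves straight up and down, needs about 5 N to move and stays where it is left.
- cover_grip (a point): Grip point of the loose grey stack cover, 46 mm above its underside. Cover: plate 84 x 56 x 14 mm (x, y, z) with the same two recesses below as the boxes (x = +-30 mm, y = 0), so it locks over the lugs of a lid, either way round; on it an upright red grip 22 x 22 mm, from 28 mm below to 16 mm above this point. 0.2 kg.
- base_seat (a point): Centre of the upper face of the fixed grey stacking base, a plate 124 x 74 x 12 mm, long in x, with two lugs like those of the lids at x = +-30 mm, y = 0. The underside of the first box rests on this face.
- roller_grip (a point): Grip point on the upright handle of the hand roller (0.35 kg). Handle 26 x 26 mm, from 30 mm below to 16 mm above this point. At its foot a flange 66 x 44 x 6 mm (x, y, z), upper face 30 mm below this point; then a fork, 22 mm wide in y, with a red free-turning wheel, 48 mm diameter, 12 wide, axle along y (rolls along x), its bottom 90 mm below this point.
- roller: The hand roller as a whole (origin at the bottom of the wheel).
- stand_top (a point): Centre of the mouth of the fixed wooden roller stand, 58 mm above the bench: a pocket 54 (x) by 28 (y) mm inside, 70 x 44 mm outside. The roller hangs in it upright, underside of the flange on the rim, x axes parallel (either way round); then its grip point is 36 mm above and its wheel bottom 54 mm below this point.
- jar_1: Bystander: small stoneware jar, white over brown, 61 mm wide, 66 mm tall; origin at the centre of its underside.
- cream_bottle: Bystander: small cream bottle, 38 mm wide, 59 mm tall; origin at the centre of its underside.

How it is judged:
On the way, in this order (a step that is already met when the one before it is completed fails the run):
1. the roller is pressed onto a seal strip ((contact force between roller and blue_trim above 3 N or contact force between roller and green_trim above 3 N or contact force between roller and yellow_trim above 3 N)), for 0.1 s.
2. every strip is rolled flush while the boxes stand on the bench (value of joint each of blue_s1, blue_s2, blue_s3, green_s1, green_s2, green_s3, yellow_s1, yellow_s2, yellow_s3 below 0.0015 m and height (world z) of each of blue_center, green_center, yellow_center below 0.035 m), for 0.2 s.
At the end, for the whole second after the job is handed in: Strips within 1.5 mm of home; boxes at rest, level, in one stack on the base, within 8 mm and 0.15 rad of it, centres 25, 75, 125 mm (+-3) above its face; cover locked on top (within 10 mm, 0.2 rad; grip point 146 or 196 mm (+-3) above the face); roller upright in its stand, flange on the rim (value of joint each of blue_s1, blue_s2, blue_s3, green_s1, green_s2, green_s3, yellow_s1, yellow_s2, yellow_s3 below 0.0015 m and x of blue_center in the frame of base_seat between -0.008 and 0.008 m and y of blue_center in the frame of base_seat between -0.008 and 0.008 m and (z of blue_center in the frame of base_seat between 0.022 and 0.028 m or z of blue_center in the frame of base_seat between 0.072 and 0.078 m or z of blue_center in the frame of base_seat between 0.122 and 0.128 m) and angle between the x axis of each of blue_center, green_center, yellow_center and the x axis of base_seat, either way round below 0.15 rad and angle between each of blue_center, green_center, yellow_center, cover_grip's own z axis and vertical below 0.05 rad and linear speed of each of blue_trim, green_trim, yellow_trim below 0.01 m/s and x of green_center in the frame of base_seat between -0.008 and 0.008 m and y of green_center in the frame of base_seat between -0.008 and 0.008 m and (z of green_center in the frame of base_seat between 0.022 and 0.028 m or z of green_center in the frame of base_seat between 0.072 and 0.078 m or z of green_center in the frame of base_seat between 0.122 and 0.128 m) and x of yellow_center in the frame of base_seat between -0.008 and 0.008 m and y of yellow_center in the frame of base_seat between -0.008 and 0.008 m and (z of yellow_center in the frame of base_seat between 0.022 and 0.028 m or z of yellow_center in the frame of base_seat between 0.072 and 0.078 m or z of yellow_center in the frame of base_seat between 0.122 and 0.128 m) and x of cover_grip in the frame of base_seat between -0.01 and 0.01 m and y of cover_grip in the frame of base_seat between -0.01 and 0.01 m and (z of cover_grip in the frame of base_seat between 0.143 and 0.149 m or z of cover_grip in the frame of base_seat between 0.193 and 0.199 m) and angle between the x axis of cover_grip and the x axis of base_seat, either way round below 0.2 rad and horizontal distance between roller_grip and stand_top below 0.008 m and z of roller_grip in the frame of stand_top between 0.032 and 0.04 m and angle between roller_grip's own z axis and vertical below 0.08 rad); the robot touches nothing.
It fails at once if the fingers push on a seal strip that still stands up ((contact force between the fingers and blue_trim above 3 N and value of joint any of blue_s1, blue_s2, blue_s3 above 0.0015 m) or (contact force between the fingers and green_trim above 3 N and value of joint any of green_s1, green_s2, green_s3 above 0.0015 m) or (contact force between the fingers and yellow_trim above 3 N and value of joint any of yellow_s1, yellow_s2, yellow_s3 above 0.0015 m)).
It fails at once if a bystander is moved more than 40 mm or tipped (distance of any of jar_1, cream_bottle from where it was at the start of the episode above 0.04 m or angle between any of jar_1, cream_bottle's own z axis and vertical above 0.4 rad).
Of box_blue, box_green, box_yellow only 2 to 3 are there at a start; the rules pass over those that are not, and their reading is None.
At some moment in a run one of box_blue, box_green, box_yellow may be knocked a few centimetres aside while the robot is not near it.
It also fails if it takes over 210 s, if anything falls off the work surface, if the arm or the gripper's body presses on something with over 40 N, if the wrist force passes 120 N, or if a joint passes its speed limit or range.

## Working session

There is one attempt and no reset: what is moved stays moved. The work goes in short steps, Python scripts to look and compute and a tool call to move; the robot and the scene stay as the last step left them, time stands still between calls to the robot, and variables do not carry over. Pictures are saved under pics/ and viewed, at most 14 in all, crops included, and the job is handed in when it is done.

Besides the shell and the picture viewer there is one more tool, called after "Request:" as name([rows], argument=value, ...), one row to a line, values as JSON. carry_out: Moves the arm, as the interface text tells. Its arguments: {"type":"object","properties":{"plan":{"type":"array","items":{"type":"array","items":{"type":"array","items":{"type":"number"}}}},"squeeze":{"type":"number"}},"required":["plan"]}

```bash
mkdir -p pics; ls
python3 - <<'E'
from workcell import monitor, viewer, order, env
import cv2
print(monitor.get_state(), env.grasp_offset)
for n in ("scene","top"):
    cv2.imwrite(f"pics/{n}0.png",viewer.read_camera(n)[:,:,::-1])
for n in ("scene","top","wrist"): print(n,viewer.calibration(n))
E
```

```text
pics
{'clock': 0.0, 'joint_pos': array([-1.45364463e+00,  3.14026537e-01,  4.49894704e-02,  1.30356610e+00,
       -4.27782554e-06,  1.43120621e+00]), 'qvel': array([ 0.00018643,  0.00023588,  0.00012719,  0.0004455 ,  0.00130025,
       -0.00040861]), 'tau': array([-2.75249258e-03, -4.80628073e+01,  2.98531759e+01,  1.90891419e-02,
       -3.90704108e-04,  2.91028215e-06]), 'tcp_pos': array([ 0.14593922, -0.5555969 ,  0.19439832]), 'orientation': array([-9.03389036e-04,  9.91771359e-01,  1.28018573e-01,  7.99669017e-06]), 'wrist_force': array([ 0.0388324 ,  0.48834349, -0.45481076]), 'ft_torque': array([-0.03330326, -0.02532764,  0.01188318]), 'grip_force': 0.0, 'finger_gap': 0.08550841459134335} 0.0187
scene {'K': array([[485.6766747 ,   0.        , 315.43280253],
       [  0.        , 485.6766747 , 192.50191085],
       [  0.        ,   0.        ,   1.        ]]), 'eye': array([1.51071729, 0.22628063, 0.80159599]), 'rotation': array([-0.28785563,  0.59405049,  0.67590542, -0.32771179])}
top {'K': array([[447.39532   ,   0.        , 324.571296  ],
       [  0.        , 447.39532   , 198.45980197],
       [  0.        ,   0.        ,   1.        ]]), 'eye': array([0.44946041, 0.10822895, 1.08838249]), 'rotation': array([-0.06536158,  0.71248943, -0.69615661,  0.05875926])}
wrist {'K': array([[304.35321235,   0.        , 318.21200416],
       [  0.        , 304.35321235, 201.90411533],
       [  0.        ,   0.        ,   1.        ]]), 'eye': array([ 0.21488177, -0.537808  ,  0.37367661]), 'rotation': array([ 0.11150025,  0.78372623, -0.6047601 , -0.08721308])}
```

View pics/top0.png

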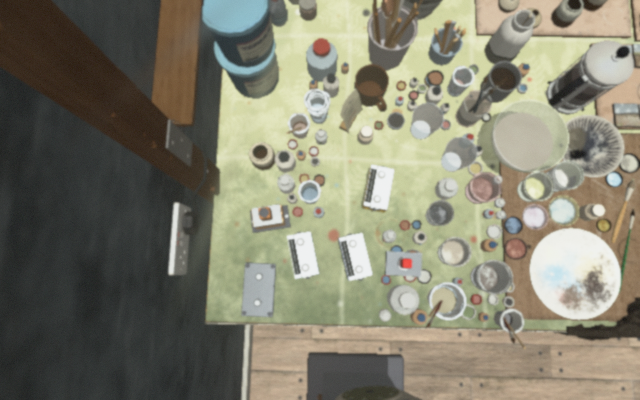

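View pics/scene0.png

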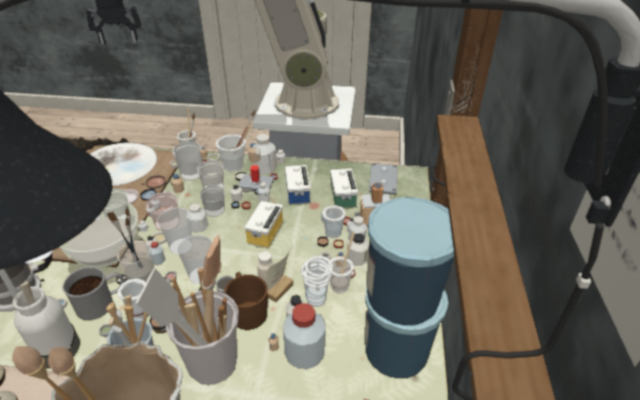

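```bash
cat > h.py <<'E'
import numpy as np, cv2
from scipy.spatial.transform import Rotation as R
from workcell import monitor, viewer, order, env
def cal(n):
    c=viewer.calibration(n); q=c['rotation']
    return c['K'],c['eye'],R.from_quat([q[1],q[2],q[3],q[0]]).as_matrix()
def p2w(c,uv,z):
    K,e,r=c; d=r@np.linalg.inv(K)@np.array([uv[0],uv[1],1.]); return e+d*(z-e[2])/d[2]
def w2p(c,p):
    K,e,r=c; v=K@(r.T@(np.asarray(p)-e)); return v[:2]/v[2]
E
python3 - <<'E'
from h import *
i=cv2.imread('pics/top0.png')[140:320,200:440]
cv2.imwrite('pics/topc.png',cv2.resize(i,None,fx=3,fy=3,interpolation=cv2.INTER_CUBIC))
c=cal('top')
for n,uv,z in [('base',(259,289),.012),('boxL',(303,255),.05),('boxR',(355,257),.05),('boxB',(379,188),.05),('cover',(406,264),.06),('stand',(270,217),.058),('jar',(262,155),.06),('bot',(366,131),.05),('bot?',(286,160),.05)]:
    print(n,p2w(c,uv,z).round(3))
E
```

```text
base [0.42  0.27  0.012]
boxL [0.5   0.167 0.05 ]
boxR [0.498 0.047 0.05 ]
boxB [ 0.662 -0.008  0.05 ]
cover [ 0.485 -0.069  0.06 ]
stand [0.586 0.246 0.058]
jar [0.734 0.271 0.06 ]
bot [0.802 0.024 0.05 ]
bot? [0.725 0.215 0.05 ]
```

View pics/topc.png

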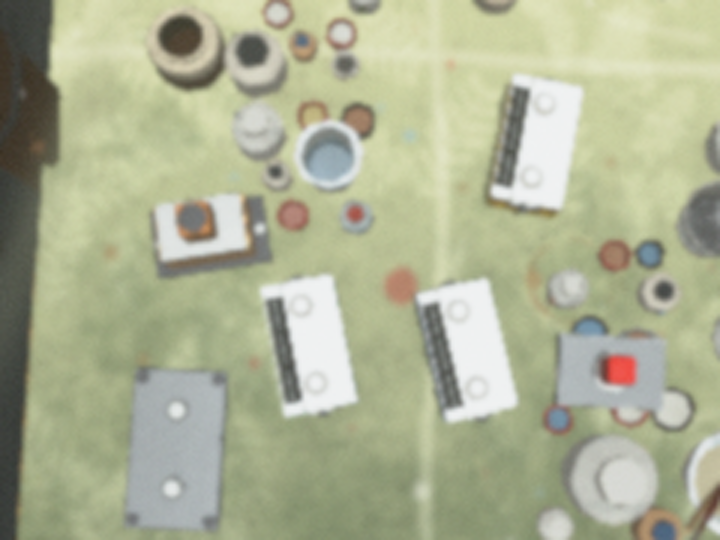

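Run:
```python
from h import *
c=cal('top')
def P(u,v,z): return p2w(c,(200+(u-1)/3,140+(v-1)/3),z)[:2]
for n,a,b,z in [('L',(301,305),(317,383),.058),('R',(458,310),(477,388),.058),('B',(544,102),(531,177),.058),('base',(177,410),(172,488),.02)]:
    p,q=P(*a,z),P(*b,z);d=p-q; print(n,((p+q)/2*1000).round(1),np.degrees(np.arctan2(d[1],d[0])).round(1),np.linalg.norm(d).round(4))
for n,cs,z in [('cover',[(560,335),(665,340),(662,407),(556,402)],.014),('fl',[(152,210),(246,196),(252,250),(158,265)],.064)]:
    w=np.array([P(*k,z) for k in cs]); d=w[0]-w[1]; print(n,w.mean(0).round(4),np.degrees(np.arctan2(d[1],d[0])).round(1),np.linalg.norm(d))
print('handle',P(195,220,.11),'red',P(621,370,.062))
K,e,r=cal('wrist'); print('cam fwd',r[:,2],'x',r[:,0])
```

```text
L [501.5 167.2] 13.5 0.0605
R [500.5  46.3] 14.5 0.0606
B [664.7  -6.7] -9.4 0.061
base [419.5 271.7] -0.9 0.0598
cover [ 0.488  -0.0699] 88.6 0.0833469926781375
fl [0.5862 0.252 ] 99.9 0.0733141938493552
handle [0.58747949 0.25110151] red [ 0.48713033 -0.06972929]
cam fwd [-0.27156416 -0.06928537 -0.95992314] x [ 0.25331821 -0.96738126 -0.00184054]
```

Request:
carry_out([
  [[0,0,1.49,441,807,65,85],[0,0,1.49,441,807,65,85],[0,0,1.49,441,807,65,85],[0,0,1.49,441,807,65,85],[0,0,1.49,441,807,65,85],[0,0,1.49,441,807,65,85],[0,0,1.49,441,807,65,85],[0,0,1.49,441,807,65,85],[0,0,1.49,441,807,65,85],[0,0,1.49,441,807,65,85],[0,0,1.49,441,807,65,85],[0,0,1.49,441,807,65,85],[0,0,1.49,441,807,65,85],[0,0,1.49,441,807,65,85],[0,0,1.49,441,807,65,85],[0,0,1.49,441,807,65,85],[0,0,1.49,441,807,65,85],[0,0,1.49,441,807,65,85],[0,0,1.49,441,807,65,85],[0,0,1.49,441,807,65,85]],
])

```text
clock: 2.1
tcp_pos: [0.5877, 0.2538, 0.2584]
orientation: [-0.001, 0.641, 0.768, -0.0]
wrist_force: [0.0, -0.6, -0.4]
finger_gap: 0.0849
grip_force: 0.0
```

```bash
cat >> h.py <<'E'
def snap(n,name):
    c=cal(n); im=viewer.read_camera(n)[:,:,::-1].copy(); cv2.imwrite(f'pics/{name}.png',im); np.savez(f'pics/{name}.npz',K=c[0],e=c[1],r=c[2]); return c,im
def load(name):
    d=np.load(f'pics/{name}.npz'); return d['K'],d['e'],d['r']
E
python3 - <<'E'
from h import *
c,im=snap('wrist','w1'); s=monitor.get_state(); print(s['tcp_pos'],s['orientation'],s['joint_pos'])
for p in [(.587,.251,.11),(.587,.251,.064)]: print(w2p(c,p))
E
```

```text
[0.58695725 0.25207074 0.25877369] [-4.99182271e-04  6.41354854e-01  7.67243670e-01 -9.22804434e-04] [ 2.80180463e-01  4.44428007e-01  3.92187582e-01  1.52064407e+00
 -2.06333819e-04  1.67270727e+00]
[317.42138136 182.91108257]
[317.53771023 174.75958959]
```

View pics/w1.png

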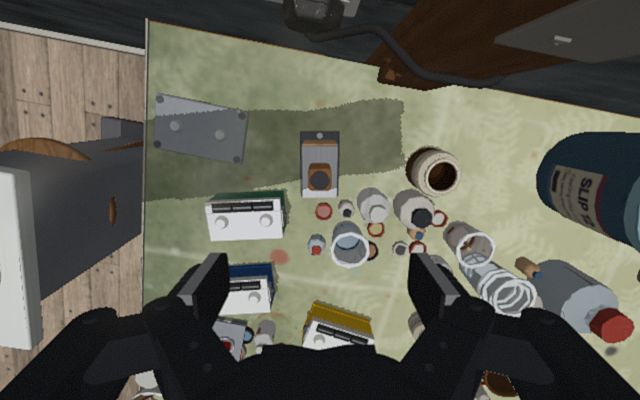

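Run:
```python
from h import *
a=cv2.imread('pics/w1.png')[120:210,270:370]; b=cv2.imread('pics/top0.png')[195:245,240:300]; s=cv2.imread('pics/scene0.png')[170:220,345:405]
f=lambda i:cv2.resize(i,(390,290),interpolation=cv2.INTER_CUBIC)
cv2.imwrite('pics/z1.png',np.vstack([np.hstack([f(a),f(b)]),np.hstack([f(s),f(s)*0])]))
```

```text
(no output)
```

View pics/z1.png

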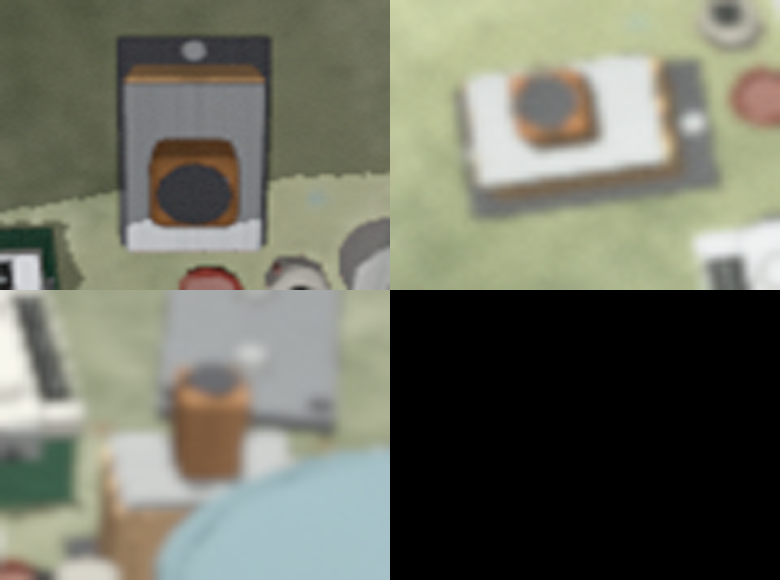

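Run:
```python
from h import *
c=load('w1'); print(p2w(c,(320,180),.11),p2w(c,(319.8,171.6),.064))
s=monitor.get_state(); print(s['tcp_pos'])
```

```text
[0.58920714 0.25472473 0.11      ] [0.58905943 0.25542505 0.064     ]
[0.58695725 0.25207074 0.25877369]
```

Request:
carry_out([
  [[0,0,0,2,3,-50,60],[0,0,0,2,3,-100,60],[0,0,0,2,3,-140,60],[0,0,0,2,3,-165,60],[0,0,0,2,3,-185,60],[0,0,0,2,3,-185,60],[0,0,0,2,3,-185,15],[0,0,0,2,3,-185,15],[0,0,0,2,3,-185,15],[0,0,0,2,3,-185,15],[0,0,0,2,3,-185,15],[0,0,0,2,3,-185,15],[0,0,0,2,3,-185,15]],
], squeeze=80)

```text
clock: 3.45
tcp_pos: [0.589, 0.2539, 0.0754]
orientation: [0.0, 0.642, 0.767, 0.0]
wrist_force: [0.4, 0.4, -0.7]
finger_gap: 0.0149
grip_force: 0.0
```

Run:
```python
from h import *
c,im=snap('wrist','w2'); s=monitor.get_state(); print(s['tcp_pos'],s['finger_gap'],s['grip_force'])
print(w2p(c,(.589,.2545,.11)),w2p(c,s['tcp_pos']))
c,im2=snap('top','t2')
b=im2[185:255,230:320]
cv2.imwrite('pics/z2.png',np.hstack([im,cv2.resize(b,(514,400))[:,:160]*0,])[:, :640])
cv2.imwrite('pics/z2.png',np.vstack([cv2.resize(im[40:360],(560,280)),cv2.resize(b,(560,320))*1]))
```

```text
[0.58899642 0.25386914 0.07529124] 0.014908711883078867 0.0
[318.75394234 254.48317932] [318.42425133 230.81127181]
```

View pics/z2.png

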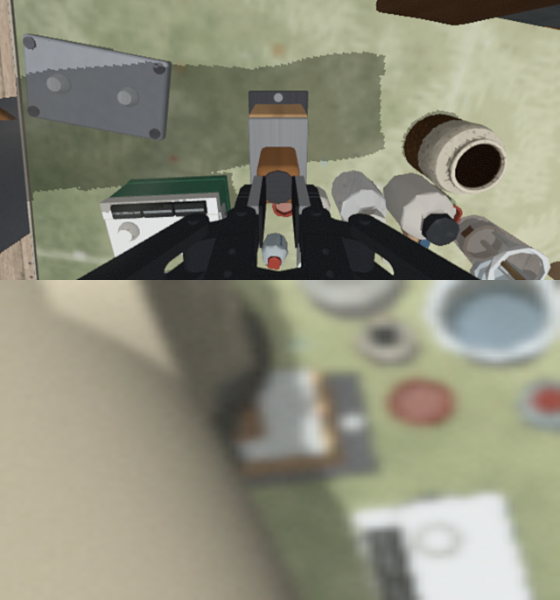

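Run:
```python
from h import *
im=cv2.imread('pics/w2.png')[130:310,220:420]
im=cv2.convertScaleAbs(im,alpha=1.6,beta=25)
cv2.imwrite('pics/z3.png',cv2.resize(im,None,fx=3.3,fy=3.3,interpolation=cv2.INTER_CUBIC))
```

```text
(no output)
```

View pics/z3.png

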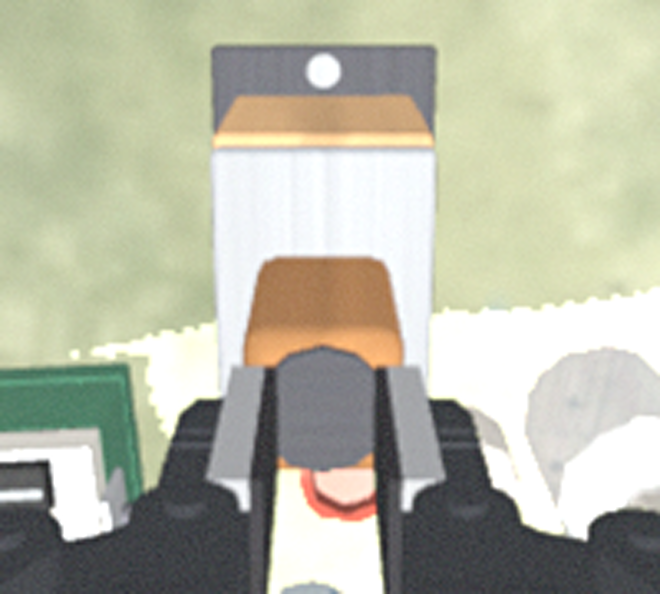

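Run:
```python
from h import *
for n,pts in [('w1',[((175,126),(220.5,134.5),.02,60)]),('w2',[((58*640/560,40+84*640/560),(127*640/560,40+97*640/560),.02,60)])]:
    c=load(n)
    for a,b,z,L in pts: print(n,p2w(c,a,z),p2w(c,b,z),np.linalg.norm(p2w(c,a,z)-p2w(c,b,z))*1000,L)
c=load('w2');o=lambda u,v:(220+u/3.3,130+v/3.3)
print('flange far edge len (44)',np.linalg.norm(p2w(c,o(213,148),.064)-p2w(c,o(436,148),.064)))
print('stand edge',np.linalg.norm(p2w(c,o(213,145),.058)-p2w(c,o(433,145),.058)))
s=monitor.get_state();t=s['tcp_pos']; ez=np.array([0,0,1]); yw=np.radians(100.2)
tx=np.array([np.cos(yw),np.sin(yw),0]);ty=np.array([np.sin(yw),-np.cos(yw),0])
for h in (0,.02,.04,.06): print(h,[((w2p(c,t+ez*h+tx*dx+ty*dy)-[220,130])*3.3).round() for dx in(.011,-.011) for dy in(.0075,-.0075)])
```

```text
w1 [0.3897744  0.27350117 0.02      ] [0.45045301 0.27321363 0.02      ] 60.67928309329053 60
w2 [0.39220458 0.27453318 0.02      ] [0.4509516  0.27363182 0.02      ] 58.75393622705093 60
flange far edge len (44) 0.042967320390301274
stand edge 0.04368662306221557
0 [array([364., 278.]), array([285., 278.]), array([363., 385.]), array([286., 386.])]
0.02 [array([369., 316.]), array([280., 316.]), array([368., 434.]), array([282., 434.])]
0.04 [array([375., 363.]), array([275., 364.]), array([373., 494.]), array([277., 494.])]
0.06 [array([382., 425.]), array([268., 425.]), array([380., 570.]), array([271., 571.])]
```

Request:
carry_out([
  [[0,0,0,0,0,0,62],[0,0,0,0,0,0,62],[0,0,0,0,0,0,62],[0,0,0,0,0,0,62],[0,0,0,0,0,-15,62],[0,0,0,0,0,-30,62],[0,0,0,0,0,-40,62],[0,0,0,0,0,-40,62],[0,0,0,0,0,-40,15],[0,0,0,0,0,-40,15],[0,0,0,0,0,-40,15],[0,0,0,0,0,-40,15],[0,0,0,0,0,-40,15],[0,0,0,0,0,-40,15]],
], squeeze=80)

```text
clock: 4.95
tcp_pos: [0.5898, 0.254, 0.0364]
orientation: [0.001, 0.642, 0.767, 0.001]
wrist_force: [0.1, 0.4, 5.0]
finger_gap: 0.0252
grip_force: 79.6
```

Run:
```python
from h import *
c=load('w1')
a,b=p2w(c,(222,226),.058),p2w(c,(265,222.5),.058); print(a,b,(a+b)/2,np.linalg.norm(a-b),np.degrees(np.arctan2(*(b-a)[[1,0]])))
```

```text
[0.47437598 0.15904183 0.058     ] [0.53004515 0.17415659 0.058     ] [0.50221056 0.16659921 0.058     ] 0.05768459144748695 15.190201302531333
```

Request:
carry_out([
  [[0,0,0,0,0,30,15],[0,0,0,0,0,65,15],[0,0,0,0,0,100,15],[0,0,0.1,-20,-20,100,15],[0,0,0.25,-50,-50,100,15],[0,0,0.4,-60,-70,100,15],[0,0,0.55,-60,-70,100,15],[0,0,0.7,-60,-70,100,15],[0,0,0.85,-60,-70,100,15],[0,0,1.0,-60,-70,100,15],[0,0,1.15,-60,-70,100,15],[0,0,1.3,-60,-70,100,15],[0,0,1.45,-60,-70,100,15],[0,0,1.6,-60,-70,100,15],[0,0,1.63,-60,-70,100,15],[0,0,1.63,-60,-70,100,15]],
])

```text
clock: 6.55
tcp_pos: [0.5282, 0.1837, 0.1343]
orientation: [-0.001, -0.117, 0.993, -0.0]
wrist_force: [-0.1, -0.4, -3.8]
finger_gap: 0.025
grip_force: 80.5
```

Run:
```python
from h import *
c,im=snap('wrist','w3'); cv2.imwrite('pics/w3b.png',cv2.resize(im,(800,500),interpolation=cv2.INTER_CUBIC)); print(monitor.get_state()['tcp_pos'])
print(w2p(c,(.502,.167,.058))*1.25)
```

```text
[0.52833142 0.18367204 0.13445587]
[382.73793173 206.1482328 ]
```

View pics/w3b.png

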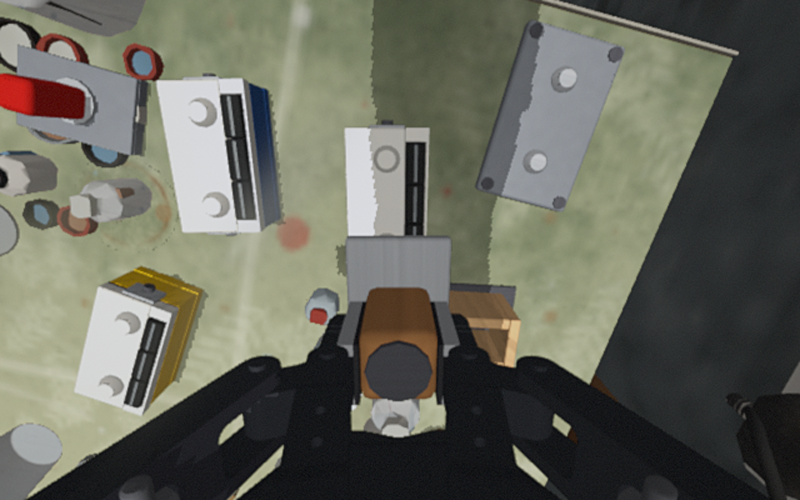

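Run:
```python
from h import *
c=load('w3'); g=lambda u,v,z:p2w(c,(u/1.25,v/1.25),z)
for n,a,b,z in [('R',(202,111),(215,205),.058),('Y',(127,323),(109,387),.058),('base',(567,78),(537,161),.02)]:
    p,q=g(*a,z),g(*b,z);d=q-p; print(n,p,q,(p+q)/2,np.linalg.norm(d),np.degrees(np.arctan2(d[1],d[0])))
k=[g(345,127,.05),g(429,128,.05),g(386,158,.058)]; print('L',*k)
yw=np.radians(13.4);X=np.array([np.cos(yw),np.sin(yw),0]);print('L centre by edge',(k[0]+k[1])/2+.05*X,'by lug',k[2]+.03*X, 'width',np.linalg.norm(k[0]-k[1]))
print('strip x', g(415,190,.056))
```

```text
R [0.46956047 0.04262158 0.058     ] [0.52754285 0.05665313 0.058     ] [0.49855166 0.04963735 0.058     ] 0.059656021067159254 13.603854864302397
Y [0.63075139 0.00224048 0.058     ] [ 0.69005099 -0.00930391  0.058     ] [ 0.66040119 -0.00353172  0.058     ] 0.06041287386408094 -11.016491382230162
base [0.38889922 0.27386306 0.02      ] [0.4482197  0.27219142 0.02      ] [0.41855946 0.27302724 0.02      ] 0.0593440330403673 -1.6141573003583767
L [0.45798846 0.13121303 0.05      ] [0.44574405 0.18517616 0.05      ] [0.47067229 0.16206705 0.058     ]
L centre by edge [0.50050505 0.16978199 0.05      ] by lug [0.49985556 0.16901949 0.058     ] width 0.05533485336887111
strip x [0.48662792 0.18570351 0.056     ]
```

Request:
carry_out([
  [[0,0,0,-4,11,0,15],[0,0,0,-4,11,-35,15],[0,0,0,-4,11,-44,15],[0,0,0,-4,11,-48,15],[0,0,0,-4,11,-51,15],[0,0,0,-4,11,-54,15],[0,0,0,-4,11,-54,15]],
])

```text
clock: 7.3
tcp_pos: [0.5259, 0.1955, 0.0824]
orientation: [0.001, -0.117, 0.993, 0.001]
wrist_force: [-0.9, 2.3, 1.0]
finger_gap: 0.0253
grip_force: 81.1
```

Request:
carry_out([
  [[0,0,0,0,0,-1.5,15],[0,0,0,0,0,-3,15],[0,0,0,0,0,-3,15]],
])

```text
clock: 7.6
tcp_pos: [0.5267, 0.1956, 0.0802]
orientation: [0.002, -0.117, 0.993, 0.001]
wrist_force: [-0.6, 3.3, 6.5]
finger_gap: 0.025
grip_force: 82.0
```

Request:
carry_out([
  [[0,0,0,0,0,-2,15],[0,0,0,-5,-1.2,-2,15],[0,0,0,-10,-2.4,-2,15],[0,0,0,-15,-3.6,-2,15],[0,0,0,-20,-4.8,-2,15],[0,0,0,-25,-6,-2,15],[0,0,0,-30,-7.2,-2,15],[0,0,0,-35,-8.4,-2,15],[0,0,0,-40,-9.6,-2,15],[0,0,0,-45,-10.8,-2,15],[0,0,0,-50,-12,-2,15],[0,0,0,-55,-13.2,-2,15],[0,0,0,-60,-14.4,-2,15],[0,0,0,-64,-15.4,-2,15],[0,0,0,-64,-15.4,-2,15]],
])

```text
clock: 9.1
tcp_pos: [0.4653, 0.1802, 0.0798]
orientation: [0.005, -0.117, 0.993, 0.0]
wrist_force: [2.9, 2.9, 12.2]
finger_gap: 0.025
grip_force: 82.7
```

Request:
carry_out([
  [[0,0,0,8,2,-1,15],[0,0,0,16,3.9,-1,15],[0,0,0,24,5.8,-1,15],[0,0,0,32,7.7,-1,15],[0,0,0,40,9.6,-1,15],[0,0,0,48,11.5,-1,15],[0,0,0,56,13.4,-1,15],[0,0,0,64,15.4,-1,15],[0,0,0,64,15.4,-1,15],[0,0,0,64,15.4,30,15],[0,0,0,64,15.4,59,15],[0,0,0,64,-34,59,15],[0,0,0,64,-84,59,15],[0,0,0,64,-104,59,15],[0,0,0,64,-104,59,15]],
])

```text
clock: 10.6
tcp_pos: [0.5246, 0.072, 0.1349]
orientation: [-0.001, -0.115, 0.993, -0.001]
wrist_force: [0.1, 0.7, -3.5]
finger_gap: 0.0249
grip_force: 80.8
```

Request:
carry_out([
  [[0,0,0,-1,0,-35,15],[0,0,0,-1,0,-45,15],[0,0,0,-1,0,-49,15],[0,0,0,-1,0,-53,15],[0,0,0,-1,0,-56,15],[0,0,0,-1,0,-59,15],[0,0,0,-1,0,-59,15],[0,0,0,-6,-1.2,-59,15],[0,0,0,-11,-2.4,-59,15],[0,0,0,-16,-3.6,-59,15],[0,0,0,-21,-4.8,-59,15],[0,0,0,-26,-6,-59,15],[0,0,0,-31,-7.3,-59,15],[0,0,0,-36,-8.5,-59,15],[0,0,0,-41,-9.7,-59,15],[0,0,0,-46,-11,-59,15],[0,0,0,-51,-12.2,-59,15],[0,0,0,-56,-13.5,-59,15],[0,0,0,-62,-15,-59,15],[0,0,0,-62,-15,-59,15]],
])

```text
clock: 12.6
tcp_pos: [0.4676, 0.0619, 0.0814]
orientation: [0.006, -0.118, 0.993, 0.001]
wrist_force: [-1.8, 4.4, 21.3]
finger_gap: 0.0251
grip_force: 84.2
```

Request:
carry_out([
  [[0,0,0,0,0,0,15],[0,0,0,8,2,0,15],[0,0,0,16,3.9,0,15],[0,0,0,24,5.8,0,15],[0,0,0,32,7.7,0,15],[0,0,0,40,9.6,0,15],[0,0,0,48,11.5,0,15],[0,0,0,56,13.4,0,15],[0,0,0,62,15,0,15],[0,0,0,62,15,0,15]],
])

```text
clock: 13.6
tcp_pos: [0.53, 0.0771, 0.0814]
orientation: [0.005, -0.118, 0.993, 0.001]
wrist_force: [-1.4, 3.3, 18.2]
finger_gap: 0.0249
grip_force: 83.9
```

Request:
carry_out([
  [[0,0,0,0,0,30,15],[0,0,-0.1,40,0,59,15],[0,0,-0.2,80,-20,59,15],[0,0,-0.3,120,-45,59,15],[0,0,-0.42,153,-60,59,15],[0,0,-0.42,153,-60,59,15],[0,0,-0.42,153,-60,59,15]],
])

```text
clock: 14.3
tcp_pos: [0.6782, 0.0152, 0.1343]
orientation: [-0.001, 0.092, 0.996, 0.0]
wrist_force: [-1.4, 0.7, -3.9]
finger_gap: 0.0251
grip_force: 80.9
```

Run:
```python
from h import *
c,im=snap('wrist','w4'); cv2.imwrite('pics/w4b.png',cv2.resize(im,(800,500),interpolation=cv2.INTER_CUBIC)); s=monitor.get_state();print(s['tcp_pos'],s['orientation'])
```

```text
[0.67743546 0.0157642  0.13473598] [-8.59922820e-04  9.17792256e-02  9.95779004e-01  9.34281544e-05]
```

View pics/w4b.png

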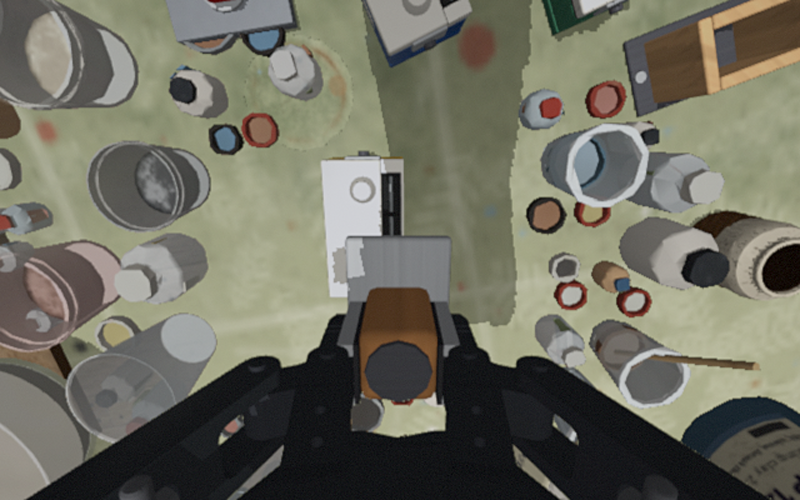

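Run:
```python
from h import *
c=load('w4'); g=lambda u,v,z:p2w(c,(u/1.25,v/1.25),z)
a,b,d,l=g(322,160,.05),g(329,297,.05),g(404,160,.05),g(362,189,.058)
e=b-a;yw=np.arctan2(e[1],e[0]);X=np.array([np.cos(yw),np.sin(yw),0]);Y=np.array([-X[1],X[0],0])
print(np.degrees(yw),np.linalg.norm(e),np.linalg.norm(d-a),'lug->c',l+.03*X,'edge->c',(a+d)/2+.05*X)
for n,u in [('strip mid',(391,205)),('strip top end',(393,173))]: print(n,g(*u,.056),g(*u,.05))
```

```text
-10.80265951325739 0.0996099349711224 0.055268016619259716 lug->c [ 0.66309056 -0.00634937  0.058     ] edge->c [ 0.66467262 -0.00626093  0.05      ]
strip mid [0.64804165 0.01617477 0.056     ] [0.64897614 0.01589387 0.05      ]
strip top end [0.62728368 0.02152567 0.056     ] [0.6277347  0.02136939 0.05      ]
```

Request:
carry_out([
  [[0,0,0,18.6,-8.4,0,15],[0,0,0,18.6,-8.4,-40,15],[0,0,0,18.6,-8.4,-47,15],[0,0,0,18.6,-8.4,-51,15],[0,0,0,18.6,-8.4,-55,15],[0,0,0,18.6,-8.4,-59,15],[0,0,0,18.6,-8.4,-59,15],[0,0,0,13,-7.4,-59,15],[0,0,0,8,-6.4,-59,15],[0,0,0,3,-5.4,-59,15],[0,0,0,-2,-4.5,-59,15],[0,0,0,-7,-3.5,-59,15],[0,0,0,-12,-2.5,-59,15],[0,0,0,-17,-1.6,-59,15],[0,0,0,-22,-0.6,-59,15],[0,0,0,-27,0.3,-59,15],[0,0,0,-32,1.3,-59,15],[0,0,0,-38,2.4,-59,15],[0,0,0,-44.3,3.6,-59,15],[0,0,0,-44.3,3.6,-59,15]],
])

```text
clock: 16.35
tcp_pos: [0.6359, 0.0189, 0.0807]
orientation: [0.004, 0.092, 0.996, -0.0]
wrist_force: [0.4, -0.0, 8.5]
finger_gap: 0.0246
grip_force: 82.7
```

Request:
carry_out([
  [[0,0,0,8,-1.5,0,15],[0,0,0,16,-3,0,15],[0,0,0,24,-4.5,0,15],[0,0,0,32,-6,0,15],[0,0,0,40,-7.5,0,15],[0,0,0,48,-9,0,15],[0,0,0,56,-10.6,0,15],[0,0,0,63,-12,0,15],[0,0,0,63,-12,0,15],[0,0,0,63,-12,30,15],[0,0,0,63,-12,59,15],[0,0,0,63,-12,69,15]],
])

```text
clock: 17.55
tcp_pos: [0.6985, 0.0071, 0.1497]
orientation: [0.003, 0.092, 0.996, 0.0]
wrist_force: [0.6, -0.4, -3.2]
finger_gap: 0.0252
grip_force: 80.9
```

Request:
carry_out([
  [[0,0,-0.14,-20,40,5,15],[0,0,-0.28,-40,80,5,15],[0,0,-0.42,-60,120,5,15],[0,0,-0.56,-80,160,5,15],[0,0,-0.7,-100,200,5,15],[0,0,-0.84,-107,246,5,15],[0,0,-0.98,-107.7,246.8,5,15],[0,0,-1.12,-107.7,246.8,5,15],[0,0,-1.21,-107.7,246.8,5,15],[0,0,-1.21,-107.7,246.8,5,15],[0,0,-1.21,-107.7,246.8,5,15]],
])

```text
clock: 18.65
tcp_pos: [0.5887, 0.2538, 0.15]
orientation: [-0.0, 0.641, 0.767, -0.0]
wrist_force: [-0.0, -0.5, -3.1]
finger_gap: 0.025
grip_force: 80.9
```

Run:
```python
from h import *
c,im=snap('wrist','w5'); cv2.imwrite('pics/w5b.png',cv2.resize(im,(800,500),interpolation=cv2.INTER_CUBIC)); s=monitor.get_state();print(s['tcp_pos'],s['orientation'])
```

```text
[0.5888412  0.25368838 0.15007144] [-9.46904832e-05  6.41537469e-01  7.67091686e-01 -1.11265016e-04]
```

View pics/w5b.png

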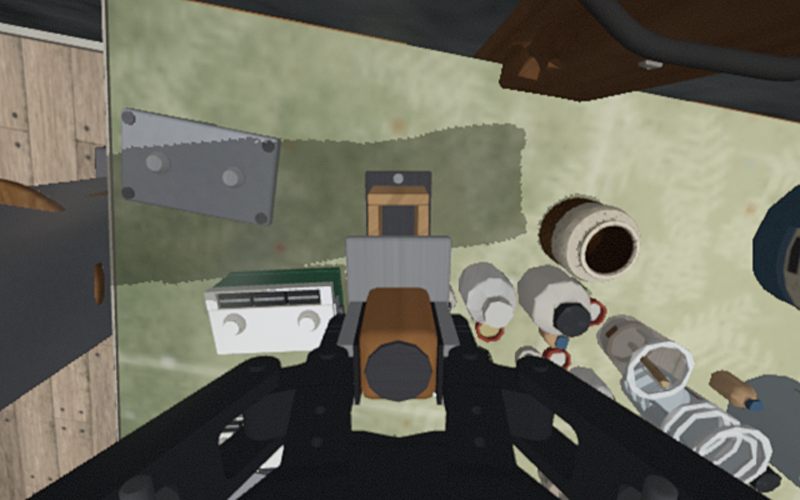

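Request:
carry_out([
  [[0,0,0,0,0,-25,15],[0,0,0,0,0,-50,15],[0,0,0,0,0,-65,15],[0,0,0,0,0,-80,15],[0,0,0,0,0,-95,15],[0,0,0,0,0,-105,15],[0,0,0,0,0,-111,15],[0,0,0,0,0,-114,15],[0,0,0,0,0,-114,15]],
])

```text
clock: 19.6
tcp_pos: [0.5894, 0.2539, 0.0369]
orientation: [0.0, 0.642, 0.767, 0.0]
wrist_force: [0.7, -1.3, -3.8]
finger_gap: 0.025
grip_force: 80.9
```

Request:
carry_out([
  [[0,0,0,0,0,-2,15],[0,0,0,0,0,-3,15],[0,0,0,0,0,-3,15]],
])

```text
clock: 19.9
tcp_pos: [0.5899, 0.254, 0.0364]
orientation: [0.001, 0.642, 0.767, 0.001]
wrist_force: [-3.4, -1.2, 9.2]
finger_gap: 0.0251
grip_force: 83.0
```

Request:
carry_out([
  [[0,0,0,0,0,2,66],[0,0,0,0,0,2,66],[0,0,0,0,0,2,66],[0,0,0,0,0,2,66],[0,0,0,0,0,2,66],[0,0,0,0,0,40,66],[0,0,0,0,0,90,66],[0,0,0.15,0,0,140,75],[0,0,0.3,-10,-30,180,85],[0,0,0.45,-20,-60,220,85],[0,0,0.6,-59,-154,220,85],[0,0,0.75,-59,-154,220,85],[0,0,0.9,-59,-154,220,85],[0,0,1.05,-59,-154,220,85],[0,0,1.2,-59,-154,220,85],[0,0,1.35,-59,-154,220,85],[0,0,1.5,-59,-154,220,85],[0,0,1.6,-59,-154,220,85],[0,0,1.6,-59,-154,220,85],[0,0,1.6,-59,-154,220,85]],
])

```text
clock: 21.9
tcp_pos: [0.53, 0.0998, 0.2532]
orientation: [-0.0, -0.101, 0.995, 0.0]
wrist_force: [-0.0, 0.2, -0.0]
finger_gap: 0.085
grip_force: 0.0
```

Run:
```python
from h import *
c,im=snap('wrist','w6'); cv2.imwrite('pics/w6b.png',cv2.resize(im,(800,500),interpolation=cv2.INTER_CUBIC)); s=monitor.get_state();print(s['tcp_pos'],s['orientation'],s['joint_pos'])
```

```text
[0.53001016 0.0997981  0.25323935] [-6.94983607e-05 -1.01260441e-01  9.94859948e-01  5.08203379e-05] [ 3.71739841e-02  2.34020901e-01  8.06132019e-02  1.41753386e+00
  9.25050645e-05 -1.65694610e-01]
```

View pics/w6b.png

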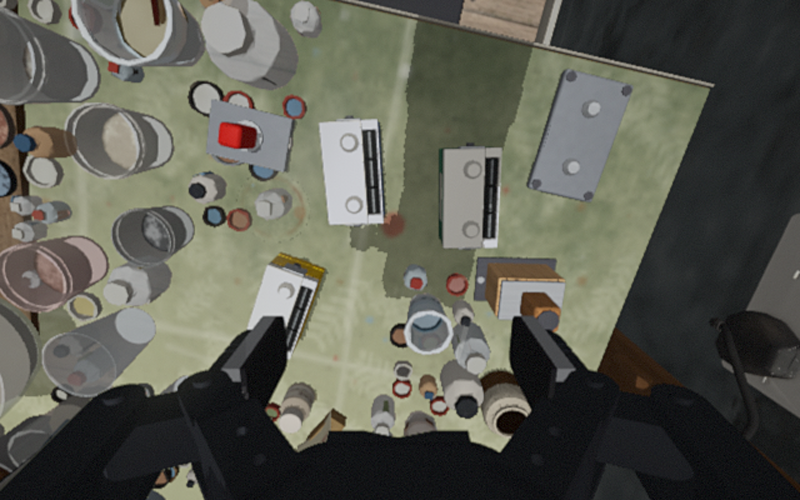

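Run:
```python
from h import *
c=load('w6'); g=lambda u,v,z:p2w(c,(u/1.25,v/1.25),z)
for n,a,b,z in [('G',(473,170),(471,230),.058),('B',(348.5,143),(354,205),.058),('base',(593,109),(572,167.5),.02)]:
    p,q=g(*a,z),g(*b,z);d=q-p; print(n,((p+q)/2).round(4),np.linalg.norm(d).round(4),np.degrees(np.arctan2(d[1],d[0])).round(1))
k=np.array([g(*u,.014) for u in[(214,100),(296,117),(287,170),(206,155)]]); print('cover',k.mean(0),np.degrees(np.arctan2(*(k[1]-k[0])[[1,0]])),np.linalg.norm(k[1]-k[0]),np.linalg.norm(k[1]-k[2]))
kb=np.array([g(*u,.012) for u in[(566,70),(632,90),(590,201),(528,186)]]); d=kb[3]-kb[0]; print('basec',kb.mean(0),np.degrees(np.arctan2(d[1],d[0])))
print('Ylug',g(286,291,.058))
```

```text
G [0.5007 0.1686 0.058 ] 0.0593 12.8
B [0.4998 0.0478 0.058 ] 0.0591 14.8
base [0.4196 0.273  0.02  ] 0.0598 -1.8
cover [ 0.48621187 -0.06669504  0.014     ] 90.33591463313947 0.08444846540617794 0.055620141006327464
basec [0.41986433 0.27266874 0.012     ] -1.5994397324510599
Ylug [6.32869247e-01 3.46437789e-04 5.80000000e-02]
```

Request:
carry_out([
  [[0,0,0.027,-15,35,-30,85],[0,0,0.027,-29,69,-60,85],[0,0,0.027,-29,69,-100,85],[0,0,0.027,-29,69,-145,85],[0,0,0.027,-29,69,-190,85],[0,0,0.027,-29,69,-225,85],[0,0,0.027,-29,69,-255,85],[0,0,0.027,-29,69,-275,85],[0,0,0.027,-29,69,-283,85],[0,0,0.027,-29,69,-283,85]],
])

```text
clock: 22.95
tcp_pos: [0.5002, 0.1687, -0.0306]
orientation: [-0.001, -0.115, 0.993, -0.0]
wrist_force: [-0.0, 0.1, 0.3]
finger_gap: 0.085
grip_force: 0.0
```

Request:
carry_out([
  [[0,0,0,0,0,0,45],[0,0,0,0,0,0,45],[0,0,0,0,0,0,45],[0,0,0,0,0,0,45],[0,0,0,0,0,0,45],[0,0,0,0,0,0,45],[0,0,0,0,0,5,45],[0,0,0,0,0,20,45]],
], squeeze=70)

```text
clock: 23.75
tcp_pos: [0.4981, 0.1682, -0.0114]
orientation: [-0.003, -0.116, 0.993, -0.0]
wrist_force: [-0.9, 0.1, -7.7]
finger_gap: 0.0554
grip_force: 75.8
```

Request:
carry_out([
  [[0,0,0,0,0,35,45],[0,0,-0.08,-20,25,60,45],[0,0,-0.16,-40,52,60,45],[0,0,-0.258,-60,78,60,45],[0,0,-0.258,-81.3,104,60,45],[0,0,-0.258,-81.3,104,60,45],[0,0,-0.258,-81.3,104,35,45],[0,0,-0.258,-81.3,104,15,45],[0,0,-0.258,-81.3,104,6,45],[0,0,-0.258,-81.3,104,2,45],[0,0,-0.258,-81.3,104,-1,45],[0,0,-0.258,-81.3,104,-3,45]],
])

```text
clock: 24.95
tcp_pos: [0.4204, 0.2729, -0.0123]
orientation: [0.0, 0.013, 1.0, 0.0]
wrist_force: [-0.9, 0.2, -7.5]
finger_gap: 0.0554
grip_force: 77.7
```

Request:
carry_out([
  [[0,0,0,0,0,-3,45],[0,0,0,0,0,-5,45],[0,0,0,0,0,-6,45],[0,0,0,0,0,-6,45]],
])

```text
clock: 25.35
tcp_pos: [0.4206, 0.273, -0.0161]
orientation: [0.001, 0.013, 1.0, 0.0]
wrist_force: [-5.5, -2.8, 12.4]
finger_gap: 0.0553
grip_force: 80.2
```

Request:
carry_out([
  [[0,0,0,-1,-0.5,0,45],[0,0,0,-2,-1,0,45],[0,0,0,-2.5,-1,-1,45],[0,0,0,-2.5,-1,-1,45]],
])

```text
clock: 25.75
tcp_pos: [0.4208, 0.2731, -0.0161]
orientation: [0.004, 0.013, 1.0, 0.001]
wrist_force: [-1.2, -0.0, 15.3]
finger_gap: 0.0552
grip_force: 80.5
```

Request:
carry_out([
  [[0,0,0,0,0,2,45],[0,0,0,0,0,2,85],[0,0,0,0,0,2,85],[0,0,0,0,0,2,85],[0,0,0,0,0,2,85],[0,0,0,0,0,30,85],[0,0,0,0,0,70,85],[0,0,0,0,0,110,85],[0,0,0.14,20,-40,150,85],[0,0,0.27,40,-90,180,85],[0,0,0.27,60,-138,200,85],[0,0,0.27,80,-180,200,85],[0,0,0.27,80,-225,200,85],[0,0,0.27,80,-225,200,85]],
])

```text
clock: 27.15
tcp_pos: [0.4985, 0.0428, 0.1808]
orientation: [0.001, -0.12, 0.993, -0.001]
wrist_force: [-0.2, 0.5, 0.7]
finger_gap: 0.0846
grip_force: 0.0
```

Run:
```python
from h import *
c,im=snap('wrist','w7'); s=monitor.get_state();print(s['tcp_pos'],s['orientation'])
x=cv2.resize(im[40:240],(800,250)) 
a=im[0:230,180:640]; cv2.imwrite('pics/w7b.png',cv2.resize(a,(800,400),interpolation=cv2.INTER_CUBIC))
X=np.array([np.cos(np.radians(-1.5)),np.sin(np.radians(-1.5)),0])
for z in (.07,.073): print(z,[((w2p(c,np.array([.4197,.273,z])+s_*X)-[180,0])*[800/460,400/230]).round(1) for s_ in(-.03,.03)])
```

```text
[0.49837948 0.04235704 0.18051795] [ 3.30938412e-04 -1.19294941e-01  9.92858465e-01 -8.21791342e-04]
0.07 [array([707.4, 235.7]), array([654.1, 340. ])]
0.073 [array([712.2, 236.2]), array([658.1, 341.4])]
```

View pics/w7b.png

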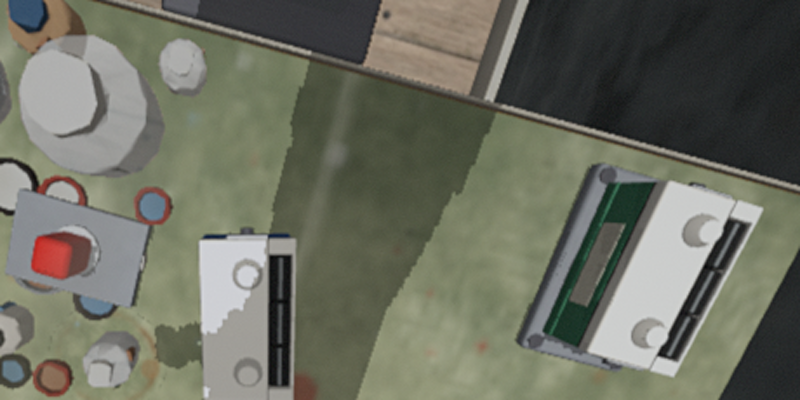

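Run:
```python
from h import *
c=load('w7'); f=lambda p:((w2p(c,p)-[180,0])*[800/460,400/230]).round(1)
g=lambda u,v,z:p2w(c,(180+u*.575,v*.575),z).round(4)
t=np.radians(-1.5);X=np.array([np.cos(t),np.sin(t),0]);Y=np.array([-X[1],X[0],0]);b=np.array([.4197,.273,.012])
print('pred base corners -y side',f(b-.062*X-.037*Y),f(b+.062*X-.037*Y),'obs ~ (597,163),(519,341)')
print('world obs',g(597,163,.012),g(519,341,.012),'pred',b-.062*X-.037*Y,b+.062*X-.037*Y)
print('lid corners obs',g(668,181,.062),g(762,208,.062),g(672,376,.062),g(587,352,.062))
print('lugs',g(706,228,.07),g(650,331,.07))
print('blue lugs',g(247,274,.058),g(248,373,.058))
print('cover red',g(55,255,.062))
```

```text
pred base corners -y side [600.5 161.9] [519.2 347.6] obs ~ (597,163),(519,341)
world obs [0.3579 0.2358 0.012 ] [0.4764 0.2325 0.012 ] pred [0.3567527  0.23763565 0.012     ] [0.48071021 0.23438971 0.012     ]
lid corners obs [0.3674 0.2464 0.062 ] [0.3682 0.3023 0.062 ] [0.4681 0.2993 0.062 ] [0.4663 0.2441 0.062 ]
lugs [0.3862 0.2711 0.07  ] [0.4454 0.2676 0.07  ]
blue lugs [0.4697 0.0396 0.058 ] [0.5274 0.0545 0.058 ]
cover red [ 0.4843 -0.0671  0.062 ]
```

Request:
carry_out([
  [[0,0,0,2,0,-40,85],[0,0,0,2,0,-80,85],[0,0,0,2,0,-80,85],[0,0,0,2,0,-80,85]],
])

```text
clock: 27.6
tcp_pos: [0.4984, 0.0473, 0.1003]
orientation: [-0.001, -0.122, 0.993, 0.0]
wrist_force: [-0.2, 0.5, 0.8]
finger_gap: 0.0848
grip_force: 0.0
```

Request:
carry_out([
  [[0,0,0,0,0.3,-45,85],[0,0,0,0,0.3,-85,85],[0,0,0,0,0.3,-110,85],[0,0,0,0,0.3,-125,85],[0,0,0,0,0.3,-130,85],[0,0,0,0,0.3,-130,45],[0,0,0,0,0.3,-130,45],[0,0,0,0,0.3,-130,45],[0,0,0,0,0.3,-130,45],[0,0,0,0,0.3,-130,45],[0,0,0,0,0.3,-130,45],[0,0,0,0,0.3,-130,45],[0,0,0,0,0.3,-110,45],[0,0,0,0,0.3,-70,45],[0,0,0,0,0.3,-40,45],[0,0,0,0,0.3,-40,45]],
])

```text
clock: 29.2
tcp_pos: [0.5026, 0.0469, 0.0646]
orientation: [0.004, -0.122, 0.993, -0.001]
wrist_force: [1.8, -0.1, -5.9]
finger_gap: 0.0553
grip_force: 76.9
```

Request:
carry_out([
  [[0,0,-0.05,-15,40,15,45],[0,0,-0.1,-30,85,20,45],[0,0,-0.17,-48,130,20,45],[0,0,-0.24,-65,180,20,45],[0,0,-0.27,-81.2,225.5,20,45],[0,0,-0.27,-81.2,225.5,20,45],[0,0,-0.27,-81.2,225.5,20,45],[0,0,-0.27,-81.2,225.5,5,45],[0,0,-0.27,-81.2,225.5,-8,45],[0,0,-0.27,-81.2,225.5,-16,45],[0,0,-0.27,-81.2,225.5,-20,45],[0,0,-0.27,-81.2,225.5,-22.5,45],[0,0,-0.27,-81.2,225.5,-22.5,45]],
])

```text
clock: 30.5
tcp_pos: [0.4183, 0.2722, 0.0377]
orientation: [-0.0, 0.013, 1.0, -0.0]
wrist_force: [-0.4, -0.2, -5.2]
finger_gap: 0.0558
grip_force: 78.7
```

Request:
carry_out([
  [[0,0,0,0,0,-2,45],[0,0,0,0,0,-4,45],[0,0,0,0,0,-5.5,45],[0,0,0,0,0,-5.5,45]],
])

```text
clock: 30.9
tcp_pos: [0.4186, 0.2728, 0.0343]
orientation: [0.001, 0.013, 1.0, 0.0]
wrist_force: [-3.6, -1.4, 8.2]
finger_gap: 0.0551
grip_force: 80.0
```

Request:
carry_out([
  [[0,0,0,-1,0,-1,45],[0,0,0,-1,0,-1.5,45],[0,0,0,-1,0,-1.5,45],[0,0,0,0,0,0,45],[0,0,0,0,0,0,85],[0,0,0,0,0,0,85],[0,0,0,0,0,0,85],[0,0,0,0,0,0,85],[0,0,0,0,0,30,85],[0,0,0,0,0,75,85],[0,0,0,0,0,120,85]],
])

```text
clock: 32.0
tcp_pos: [0.4173, 0.2723, 0.1529]
orientation: [-0.001, 0.013, 1.0, -0.0]
wrist_force: [0.8, 1.0, -0.4]
finger_gap: 0.0847
grip_force: 0.0
```

Request:
carry_out([
  [[0,0,-0.162,30,-34,40,85],[0,0,-0.162,60,-68,40,85],[0,0,-0.162,90,-102,40,85],[0,0,-0.162,120,-136,40,85],[0,0,-0.162,150,-170,40,85],[0,0,-0.162,180,-204,40,85],[0,0,-0.162,210,-238,40,85],[0,0,-0.162,230,-262,40,85],[0,0,-0.162,245.5,-279,40,85],[0,0,-0.162,245.5,-279,40,85],[0,0,-0.162,245.5,-279,40,85]],
])

```text
clock: 33.1
tcp_pos: [0.6633, -0.0067, 0.1914]
orientation: [-0.001, 0.094, 0.996, 0.0]
wrist_force: [-0.1, 0.5, 0.2]
finger_gap: 0.0849
grip_force: 0.0
```

Run:
```python
from h import *
c,im=snap('wrist','w8'); s=monitor.get_state();print(s['tcp_pos'],s['orientation'])
cv2.imwrite('pics/w8b.png',cv2.resize(im,(800,500),interpolation=cv2.INTER_CUBIC))
```

```text
[ 0.66299085 -0.00597845  0.19183754] [-6.14786645e-04  9.37226322e-02  9.95598128e-01  2.39157654e-04]
```

View pics/w8b.png

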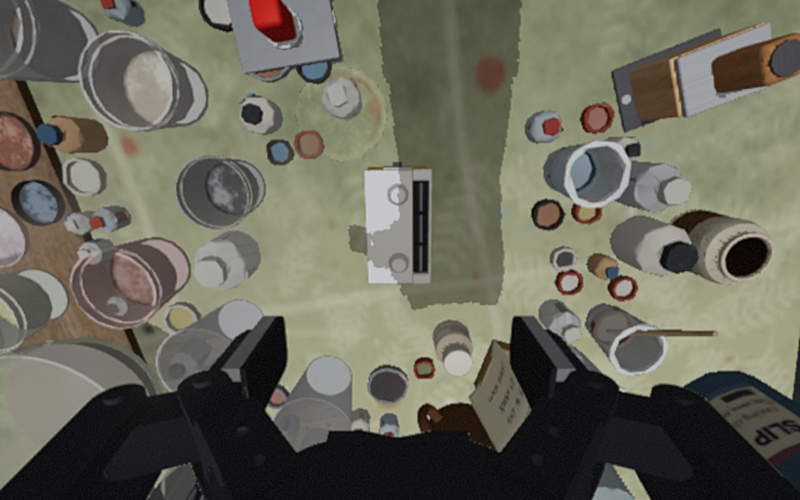

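Run:
```python
from h import *
c=load('w8'); g=lambda u,v,z:p2w(c,(u/1.25,v/1.25),z)
p,q=g(397.5,195,.058),g(400,263,.058);d=q-p; print((p+q)/2,np.linalg.norm(d),np.degrees(np.arctan2(d[1],d[0])))
k=np.array([g(*u,.05) for u in[(364,169),(431,167),(432,274),(369,283)]]);print(k.mean(0))
```

```text
[ 0.66363419 -0.00576629  0.058     ] 0.05862104428670296 -8.752661565975618
[ 0.66173444 -0.00518864  0.05      ]
```

Request:
carry_out([
  [[0,0,0.01,0,0.3,-45,85],[0,0,0.01,0,0.3,-90,85],[0,0,0.01,0,0.3,-135,85],[0,0,0.01,0,0.3,-175,85],[0,0,0.01,0,0.3,-205,85],[0,0,0.01,0,0.3,-222,85],[0,0,0.01,0,0.3,-222,85],[0,0,0.01,0,0.3,-222,45],[0,0,0.01,0,0.3,-222,45],[0,0,0.01,0,0.3,-222,45],[0,0,0.01,0,0.3,-222,45],[0,0,0.01,0,0.3,-222,45],[0,0,0.01,0,0.3,-222,45],[0,0,0.01,0,0.3,-222,45],[0,0,0.01,0,0.3,-200,45],[0,0,0.01,0,0.3,-160,45],[0,0,0.01,0,0.3,-120,45],[0,0,0.01,0,0.3,-90,45],[0,0,0.01,0,0.3,-90,45]],
])

```text
clock: 35.05
tcp_pos: [0.6668, -0.0065, 0.1075]
orientation: [0.004, 0.089, 0.996, -0.0]
wrist_force: [1.0, -1.2, -5.5]
finger_gap: 0.0556
grip_force: 76.4
```

Request:
carry_out([
  [[0,0,0.03,-30,34,12,45],[0,0,0.06,-60,68,12,45],[0,0,0.09,-90,102,12,45],[0,0,0.12,-120,136,12,45],[0,0,0.152,-150,170,12,45],[0,0,0.152,-180,204,12,45],[0,0,0.152,-210,238,12,45],[0,0,0.152,-235,266,12,45],[0,0,0.152,-245.7,278.7,12,45],[0,0,0.152,-245.7,278.7,12,45],[0,0,0.152,-245.7,278.7,12,45],[0,0,0.152,-245.7,278.7,0,45],[0,0,0.152,-245.7,278.7,-8,45],[0,0,0.152,-245.7,278.7,-12,45],[0,0,0.152,-245.7,278.7,-14.5,45],[0,0,0.152,-245.7,278.7,-14.5,45]],
])

```text
clock: 36.65
tcp_pos: [0.4178, 0.2722, 0.0872]
orientation: [-0.0, 0.013, 1.0, -0.0]
wrist_force: [0.4, 0.2, -5.6]
finger_gap: 0.0551
grip_force: 77.0
```

Request:
carry_out([
  [[0,0,0,0,0,-2,45],[0,0,0,0,0,-4,45],[0,0,0,0,0,-5.5,45],[0,0,0,0,0,-5.5,45]],
])

```text
clock: 37.05
tcp_pos: [0.4184, 0.2727, 0.0847]
orientation: [0.001, 0.013, 1.0, 0.0]
wrist_force: [-5.1, -1.7, 9.1]
finger_gap: 0.0559
grip_force: 78.5
```

Request:
carry_out([
  [[0,0,0,-1,0,-1,45],[0,0,0,-1,0,-1.5,45],[0,0,0,0,0,0,45],[0,0,0,0,0,0,85],[0,0,0,0,0,0,85],[0,0,0,0,0,0,85],[0,0,0,0,0,0,85],[0,0,0,0,0,35,85],[0,0,0,0,0,80,85],[0,0,0.031,7,-40,100,85],[0,0,0.031,16,-85,100,70],[0,0,0.031,26,-132,100,60],[0,0,0.031,36,-180,100,60],[0,0,0.031,46,-228,100,60],[0,0,0.031,56,-276,80,60],[0,0,0.031,64,-320,60,60],[0,0,0.031,67.7,-340.3,30,60],[0,0,0.031,67.7,-340.3,10,60],[0,0,0.031,67.7,-340.3,10,60],[0,0,0.031,67.7,-340.3,10,60]],
])

```text
clock: 39.05
tcp_pos: [0.4852, -0.0675, 0.0923]
orientation: [-0.001, -0.003, 1.0, 0.0]
wrist_force: [-0.0, 0.4, 0.6]
finger_gap: 0.0601
grip_force: 0.0
```

Run:
```python
from h import *
c,im=snap('wrist','w9'); s=monitor.get_state();print(s['tcp_pos'],s['orientation'])
m=cv2.inRange(cv2.cvtColor(im,cv2.COLOR_BGR2HSV),(0,150,120),(8,255,255))|cv2.inRange(cv2.cvtColor(im,cv2.COLOR_BGR2HSV),(172,150,120),(180,255,255))
n,l,st,ce=cv2.connectedComponentsWithStats(m); i=1+np.argmax(st[1:,4]); print(st[i],ce[i], 'pred centre top',w2p(c,(.4855,-.0675,.062)))
for p in [(.011,.011),(-.011,.011),(.011,-.011),(-.011,-.011)]: print(w2p(c,(.4855+p[0],-.0675+p[1],.062)).round())
a=im[120:360,180:460]; cv2.imwrite('pics/w9b.png',cv2.resize(a,(700,600)))
```

```text
[ 0.48603228 -0.06744748  0.09317256] [ 3.97866964e-04 -2.94532627e-03  9.99995583e-01 -4.15578522e-05]
[301 203  28  27 680] [314.83235294 216.05      ] pred centre top [318.1908617  215.73251309]
[333. 230.]
[334. 201.]
[303. 230.]
[303. 201.]
```

View pics/w9b.png

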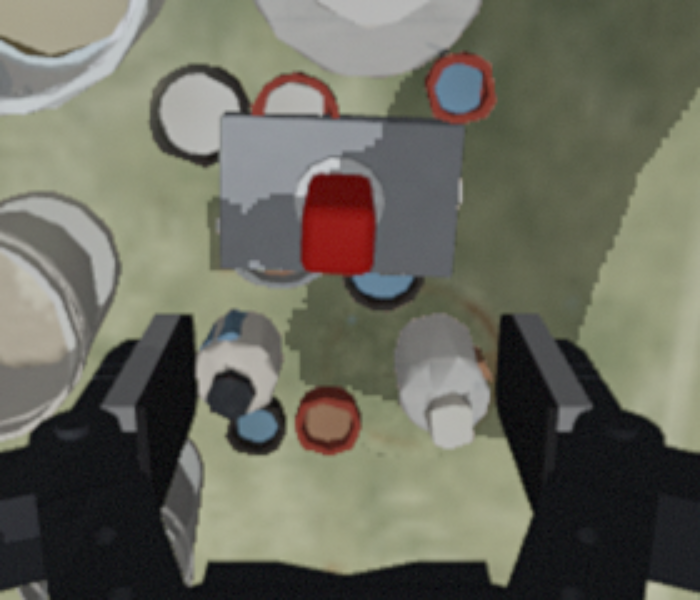

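Request:
carry_out([
  [[0,0,-0.03,0,-2,-35,60],[0,0,-0.03,0,-2,-70,60],[0,0,-0.03,0,-2,-95,60],[0,0,-0.03,0,-2,-105,60],[0,0,-0.03,0,-2,-105,60],[0,0,-0.03,0,-2,-105,12],[0,0,-0.03,0,-2,-105,12],[0,0,-0.03,0,-2,-105,12],[0,0,-0.03,0,-2,-105,12],[0,0,-0.03,0,-2,-105,12],[0,0,-0.03,0,-2,-105,12],[0,0,-0.03,0,-2,-105,12],[0,0,-0.03,0,-2,-90,12],[0,0,-0.03,0,-2,-50,12],[0,0,-0.03,0,-2,-5,12],[0,0,-0.03,0,-2,40,12],[0,0,-0.03,0,-2,75,12],[0,0,-0.03,0,-2,75,12]],
], squeeze=60)

```text
clock: 40.9
tcp_pos: [0.4888, -0.0707, 0.173]
orientation: [0.005, 0.012, 1.0, -0.001]
wrist_force: [0.1, 0.3, -2.5]
finger_gap: 0.0215
grip_force: 59.4
```

Request:
carry_out([
  [[0,0,0.1,-7,35,15,12],[0,0,0.22,-14,70,15,12],[0,0,0.35,-21,105,15,12],[0,0,0.49,-28,140,15,12],[0,0,0.63,-35,175,15,12],[0,0,0.77,-42,210,15,12],[0,0,0.91,-49,245,15,12],[0,0,1.05,-56,280,15,12],[0,0,1.19,-62,315,15,12],[0,0,1.33,-67.5,342.3,15,12],[0,0,1.47,-67.5,342.3,15,12],[0,0,1.57,-67.5,342.3,15,12],[0,0,1.57,-67.5,342.3,15,12],[0,0,1.57,-67.5,342.3,15,12],[0,0,1.57,-67.5,342.3,0,12],[0,0,1.57,-67.5,342.3,-8,12],[0,0,1.57,-67.5,342.3,-12,12],[0,0,1.57,-67.5,342.3,-12,12]],
])

```text
clock: 42.7
tcp_pos: [0.4176, 0.2722, 0.1546]
orientation: [-0.001, -0.698, 0.716, 0.0]
wrist_force: [-0.3, -0.5, -2.2]
finger_gap: 0.0216
grip_force: 59.6
```

Request:
carry_out([
  [[0,0,0,0,0,-2,12],[0,0,0,0,0,-4,12],[0,0,0,0,0,-6,12],[0,0,0,0,0,-7,12],[0,0,0,0,0,-7,12]],
])

```text
clock: 43.2
tcp_pos: [0.4185, 0.2728, 0.1509]
orientation: [0.001, -0.698, 0.716, -0.001]
wrist_force: [-4.1, -2.2, 13.3]
finger_gap: 0.0214
grip_force: 61.7
```

Request:
carry_out([
  [[0,0,0,-1,-0.5,0,12],[0,0,0,-1,-0.5,0,12],[0,0,0,0,0,2,12],[0,0,0,0,0,2,60],[0,0,0,0,0,2,60],[0,0,0,0,0,2,60],[0,0,0,0,0,2,60],[0,0,0,0,0,40,60],[0,0,0,0,0,80,60],[0,0,0,30,-40,110,60],[0,0,0,60,-80,110,60],[0,0,0,80,-120,110,60],[0,0,0,80,-120,110,60],[0,0,0,80,-120,110,60],[0,0,0,80,-120,110,60]],
])

```text
clock: 44.7
tcp_pos: [0.4974, 0.1532, 0.258]
orientation: [-0.0, -0.698, 0.716, 0.001]
wrist_force: [-0.5, 0.5, 0.1]
finger_gap: 0.0598
grip_force: 0.0
```

Run:
```python
from h import *
def red(im):
    h=cv2.cvtColor(im,cv2.COLOR_BGR2HSV); m=cv2.inRange(h,(0,150,90),(8,255,255))|cv2.inRange(h,(172,150,90),(180,255,255))
    n,l,st,ce=cv2.connectedComponentsWithStats(m); o=np.argsort(-st[1:,4])[:4]+1; return [(st[i].tolist(),ce[i].round(1).tolist()) for i in o]
for n in ('wrist','scene','top'):
    c,im=snap(n,'f'+n); print(n,red(im))
    q=[w2p(c,(.418+a,.273+b,z)) for a in(-.011,.011) for b in(-.011,.011) for z in(.18,.224)]; q=np.array(q)
    print(' pred red bbox',q.min(0).round(1),q.max(0).round(1))
s=monitor.get_state();print(s['tcp_pos'],s['wrist_force'])
```

```text
wrist [([345, 10, 18, 21, 94], [354.5, 19.5]), ([124, 161, 17, 17, 57], [132.1, 168.6]), ([44, 43, 17, 11, 46], [54.0, 49.8]), ([43, 35, 15, 8, 36], [48.9, 37.0])]
 pred red bbox [390.1 302.6] [429.4 356.2]
scene [([387, 106, 10, 18, 131], [390.9, 113.6]), ([295, 320, 15, 5, 30], [302.4, 322.5]), ([310, 319, 3, 3, 4], [310.8, 320.0])]
 pred red bbox [384.7 103.7] [395.3 124.1]
top []
 pred red bbox [234.4 286.2] [250.6 298.8]
[0.49726364 0.15385105 0.25832881] [ 0.43172218  0.19756801 -0.79599223]
```

Request:
carry_out([
  [[0,0,0,-27,40,20,0],[0,0,0,-54,80,20,0],[0,0,0,-80,120,20,0],[0,0,0,-80,120,0,0],[0,0,0,-80,120,-30,0],[0,0,0,-80,120,-55,0],[0,0,0,-80,120,-62,0],[0,0,0,-80,120,-62,0],[0,0,0,-80,120,-65,0],[0,0,0,-80,120,-68,0],[0,0,0,-80,120,-68,0]],
])

```text
clock: 45.95
tcp_pos: [0.4185, 0.2727, 0.1909]
orientation: [0.0, -0.698, 0.716, -0.0]
wrist_force: [-0.9, -0.3, -0.6]
finger_gap: 0.0
grip_force: 0.0
```

Request:
carry_out([
  [[0,0,0,0,0,-2,0],[0,0,0,0,0,-4,0],[0,0,0,0,0,-6,0],[0,0,0,0,0,-6,0]],
])

```text
clock: 46.35
tcp_pos: [0.4189, 0.273, 0.188]
orientation: [0.002, -0.698, 0.716, -0.001]
wrist_force: [-5.6, -2.3, 19.0]
finger_gap: 0.0001
grip_force: 9.7
```

Request:
carry_out([
  [[0,0,0,0,0,30,0],[0,0,0,0,0,60,0],[0,0,0,40,-54,60,0],[0,0,0,60,-88,40,0],[0,0,0,82,-118,10,0],[0,0,0,82,-118,-35,0],[0,0,0,82,-118,-80,0],[0,0,0,82,-118,-125,0],[0,0,0,82,-118,-165,0],[0,0,0,82,-118,-195,0],[0,0,0,82,-118,-208,0],[0,0,0,82,-118,-213,0],[0,0,0,82,-118,-213,0]],
])

```text
clock: 47.65
tcp_pos: [0.4998, 0.1545, -0.029]
orientation: [-0.0, -0.698, 0.716, 0.0]
wrist_force: [0.2, -0.4, -0.4]
finger_gap: -0.0002
grip_force: 0.0
```

Request:
carry_out([
  [[0,0,0,0,0,-2,0],[0,0,0,0,0,-4,0],[0,0,0,0,0,-6,0],[0,0,0,0,0,-8,0],[0,0,0,0,0,-8,0]],
])

```text
clock: 48.15
tcp_pos: [0.5006, 0.1547, -0.0359]
orientation: [0.0, -0.698, 0.716, -0.0]
wrist_force: [-1.0, 0.3, 4.9]
finger_gap: 0.0001
grip_force: 2.3
```

Request:
carry_out([
  [[0,0,0,0,-10,40,0],[0,0,0,0,-50,90,0],[0,0,0,0,-100,140,0],[0,0,0,0,-150,190,0],[0,0,0,0,-150,200,0],[0,0,0,0,-150,200,0],[0,0,0,0,-150,200,0],[0,0,0,0,-150,200,0]],
])

```text
clock: 48.95
tcp_pos: [0.4994, 0.0051, 0.1623]
orientation: [-0.0, -0.698, 0.716, 0.001]
wrist_force: [-0.5, -0.0, 0.8]
finger_gap: 0.0003
grip_force: 0.0
```

Run:
```python
from h import *
print(order.hand_in())
```

```text
the job is handed in; nothing more can be done
None
```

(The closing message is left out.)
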